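# Turn the tom post to its flat and hold the memory lock on it

## Robot

A 6-joint arm with a two-finger parallel gripper is mounted at the origin on the work surface. World frame = base frame: x ahead of the robot, y to its left, z up, the work surface at z = 0. Lengths are in m, angles in rad, forces in N, time in s.
With the tool pointing down it reaches from about 0.275 to 0.775 m from the base axis. Payload 14.6 kg.
Tool frame: the origin (TCP) lies at the very end of the fingers, on their centre line; the grasp point (between the pads) lies 19 mm behind it; z points along the fingers, x is the direction in which the jaws open and shut, and the axes are right-handed (so a half turn about z gives the same grasp; the last joint's range is limited). The gripper opens to 85 mm and grips with 20 to 120 N. Pads are 22 mm wide; open, the fingers measure 114 mm over their backs; the gripper's body (76 mm by 85 mm) begins 54 mm behind the grasp point. The pads swing forward as they close: fully open they stand 13 mm farther back than shut.
Start: joints at [-1.334, 0.263, -0.048, 1.259, 0, 1.415], TCP at [0.2, -0.485, 0.231] pointing down, gripper open.
Joint ranges: [-2.65, 2.65], [-0.89, 1.7], [-1.18, 1.37], [-2.13, 2.11], [-1.35, 1.29], [-3.14, 3.14]. Speed limits (rad/s): [1.89, 1.89, 2.57, 2.79, 3.14, 3.14].

## Interface

Orientations are given as a rotation vector (axis times angle).
In Python, from plant import arm gives the robot as it stands.
- The arm moves only by the tool send_rows, never from a script. Its argument "moves" is a list of rows, each an object of numbers: "x", "y", "z": the shift along the world's x, y, z in units of 60 mm (1.0 is 60 mm); "spin": the turn about the world's z in units of 8 degrees (1.0 is 8 degrees). A call has 1 to 5 rows; each row is the pose to reach, as a shift and turn from the pose measured when the call began; what a row does not reach only later rows make up. A row lasts 1/8 s, in which the tool goes at most 62.5 mm and 10.7 degrees, less where a joint would pass 70% of its speed; a pose out of reach is approached as far as the arm can. A call with a gripper value outside its range is refused whole. "hand" is the opening, from -1 (shut) to 1 (fully open), so that 0 is half open, set as the call begins (left out, the last holds). The fingers move at their own pace and stop on an object; "grip_force" is the grip in N (left out, the last holds). Time passes only in rows, so rows that repeat a pose let the fingers close. It gives the time, the measured TCP pose, the force and the opening at its end, in the units of the state.
- arm.get_state(): the state, without advancing time (a new reading comes with each control period).
- arm.capture(name): name is "side" or "top" or "wrist"; returns (picture, depth): 480x640x3 uint8, blue, green, red; 480x640 float32, m along the optical axis (not along the pixel's ray), 0 where there is no reading.
- arm.camera_params(name): a dict with "vertical_fov" (degrees; the focal length in pixels is half the picture's height over the tangent of half this angle, whatever the lens; pixels are square), "cx", "cy" (the principal point, pixels), "extrinsics" (4x4, takes a point from world to camera coordinates). Camera axes: x right, y up, looking along -z (the intrinsics and any distortion apply to the point x, -y, -z); pixel columns grow to the right and rows downward; lengths in m; the calibration is good to about 2 mm. The wrist camera is an equidistant fisheye: a pixel r from the principal point sees the ray r / f radians off the axis. A picture is of the moment at which its call begins: read the wrist's pose just before it. camera_params takes no time and is no camera call; for the wrist camera it gives the pose at the moment of the call.
- arm.job_done(): hands the job in, once; it reports no verdict.
The state is a dict: "t": time; "qpos": joint angles; "qd": joint speeds; "joint_torque": joint torques, N m; "tcp_pos": TCP position; "eef_rot": TCP orientation; "force": force on the tool from outside, world axes, zero at the start; "torque": the same for the moment, N m; "gripper_width": finger opening in m.
Only numpy, scipy, OpenCV 4.12 (cv2) and the standard library are available. Lean on these libraries where they do the work, as an engineer would, in place of code of your own. Each camera call takes 0.05 s, during which the arm holds its last target.

## Task

Fit up the tom holder: pinch the bare post in the fingers and, going by the feel of the flat milled down its side, turn it until that flat squarely faces the gap in the bracket's fork. Then slide the black memory lock over the post and fully down onto the bracket, its screw boss in the fork so that the key screw points at the flat, and finish while still gripping the lock and pressing it down onto its seat, so that a workmate can run the screw in; do not let go. Leave the knobs, the spur bracket and the insert tray where they are.

Things in the scene. Friction and masses are not known exactly. Their poses are not given: they have to be found in the camera images.
- seat (a point): Seat centre: round flat top face, 42 mm across, of a fixed cast aluminium tom bracket bolted to an oak block (140 x 110, 20 mm thick) on the counter; 62 mm above the counter. z up along the post's axis, x level from the axis to the fork. On the -x side a clamp ear and wing bolt reach 60 mm from the axis, staying 11 mm or more below the seat.
- fork (a point): Middle of the bracket's fork gap at the cheeks' top edge, 30 mm from the post's axis along the seat's x and 8 mm above the seat; axes as the seat's. The fork is two upright cheeks, 24 to 36 mm from the axis, each 6 mm thick, with a 19 mm wide gap between them.
- post (a joint): Turn of the post about its upright axis, rad, counter-clockwise seen from above: angle from the seat's x to the outward normal of the post's flat. 0 = flat squarely faces the fork's gap. Starts between 0.8 and 2.4; stops at -3.1 and 3.1. It turns with a steady drag of 0.06 N m, stays where it is left and cannot move up or down.
- post_top (a point): Centre of the post's top end, 46 mm above the seat; x = outward normal of the flat (turns with the post), z up. Bright steel post, 22.2 mm diameter, top chamfered 2 mm. One flat, 15 mm wide, dark grey, 8.1 mm from the axis, is milled from the top all the way down: the post measures 19.2 mm across the flat in place of 22.2 mm, and is a D from above.
- collar_center (a point): Centre of the memory lock, on its bore's axis, 12 mm above its underside: loose black collar, 44 mm outside diameter, 24 mm tall, 25.2 mm through bore, flat underside, 0.16 kg, standing upright on the counter. x runs level along its screw boss, z up. The boss, 14 mm wide and 20 mm tall, flush with the underside, reaches 36 mm from the axis. Home: 12 mm above the seat, x along the seat's x.
- screw_head (a point): Outer end of the memory lock's key screw, a bright 6 mm square head that stands out of the boss along the lock's x: 47 mm from the bore's axis, 11 mm above the lock's underside.
- knob1_center (a point): Bystander: loose chrome tom bracket knob, 42 mm across its lobes, standing on its grip with the stud up, 48 mm tall; point 11 mm above the counter.
- knob2_center (a point): Bystander: a second knob like the first.
- spur_center (a point): Bystander: loose cast aluminium spur bracket, base 85 x 55 mm, about 60 mm tall; point 20 mm above its underside.
- tray_center (a point): Bystander: smoked grey acrylic tray of lug inserts, 110 x 160 mm, 26 mm tall, loose; point at half height.
Not all that is in view belongs to the job. Of the things like the part that bears seat, leave any that is blue; of the rest the larger one is meant.

How it is judged:
By the outcome, as a careful person would: the job done as asked, in the order asked, and still so for the second after the job is handed in, while the arm keeps its last pose, push and grip.
It also fails if it takes over 69 s, if anything falls off the work surface, if the arm or the gripper's body presses on something with over 40 N, if the wrist force passes 120 N, or if a joint passes its speed limit or range.

## Working session

There is one attempt and no reset: what is moved stays moved. The work goes in short steps, Python scripts to look and compute and a tool call to move; the robot and the scene stay as the last step left them, time stands still between calls to the robot, and variables do not carry over. Pictures are saved under pics/ and viewed, and the job is handed in when it is done.

Besides the shell and the picture viewer there is one more tool, called after "Call:" by a JSON object that holds its "op" and its "data", one argument or row to a line. send_rows: Moves the arm, as the interface text tells. Its arguments: {"type":"object","properties":{"moves":{"type":"array","items":{"type":"object","properties":{"x":{"type":"number"},"y":{"type":"number"},"z":{"type":"number"},"spin":{"type":"number"}}}},"hand":{"type":"number"},"grip_force":{"type":"number"}},"required":["moves"]}

```bash
mkdir -p pics; ls
python3 - <<'E'
from plant import arm
import cv2
s=arm.get_state()
print({k:(s[k]) for k in s})
for n in ["side","top","wrist"]:
    p,d=arm.capture(n); cv2.imwrite(f"pics/{n}0.png",p)
    import numpy as np; np.save(f"pics/{n}0.npy",d)
    c=arm.camera_params(n); print(n,c)
    import pickle; pickle.dump(c,open(f"pics/{n}0.pkl","wb"))
E
```

```text
pics
{'t': 0.0, 'qpos': array([-1.33429210e+00,  2.63547352e-01, -4.89368348e-02,  1.25940491e+00,
        1.86406547e-05,  1.41550844e+00]), 'qd': array([ 0.00055976, -0.00068807,  0.00070998, -0.00066861,  0.00076765,
        0.00026317]), 'joint_torque': array([ 1.95990418e-03, -6.37619519e+01,  3.84565043e+01,  1.37103969e-02,
       -1.01765431e-05,  2.03646619e-05]), 'tcp_pos': array([ 0.20040973, -0.48494613,  0.23081248]), 'eef_rot': array([-2.61071977e+00,  1.74614021e+00,  1.24189434e-03]), 'force': array([ 0.0261328 , -0.41714101,  0.41804811]), 'torque': array([-0.05851907,  0.0103423 ,  0.02192448]), 'gripper_width': 0.08517704765723194}
side {'vertical_fov': 48.17659919472225, 'cx': 322.2980081393487, 'cy': 233.88328649735183, 'extrinsics': array([[ 0.99521164, -0.09633516, -0.0165329 , -0.61224587],
       [ 0.08089941,  0.71691105,  0.69245493, -0.08600313],
       [-0.05485514, -0.6904767 ,  0.72127168, -1.13279448],
       [ 0.        ,  0.        ,  0.        ,  1.        ]])}
top {'vertical_fov': 56.769137098911244, 'cx': 316.4808169804629, 'cy': 242.70629648160318, 'extrinsics': array([[-0.01620832, -0.99984981,  0.00613508, -0.05866126],
       [ 0.98959955, -0.01516441,  0.14304815, -0.62683096],
       [-0.14293363,  0.00838984,  0.98969671, -0.85151897],
       [ 0.        ,  0.        ,  0.        ,  1.        ]])}
wrist {'vertical_fov': 65.70646984690485, 'cx': 322.72838901850446, 'cy': 241.57553493971918, 'extrinsics': array([[ 3.80992448e-01, -9.24578088e-01, -3.36345221e-04,
        -5.23776437e-01],
       [ 8.91813481e-01,  3.67587018e-01, -2.63720495e-01,
         3.35073863e-02],
       [ 2.43953827e-01,  1.00175560e-01,  9.64599081e-01,
        -3.78229894e-01],
       [ 0.00000000e+00,  0.00000000e+00,  0.00000000e+00,
         1.00000000e+00]])}
```

View pics/side0.png

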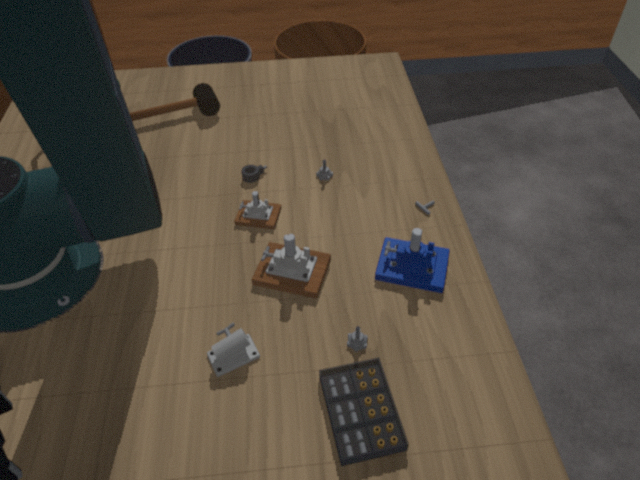

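View pics/top0.png

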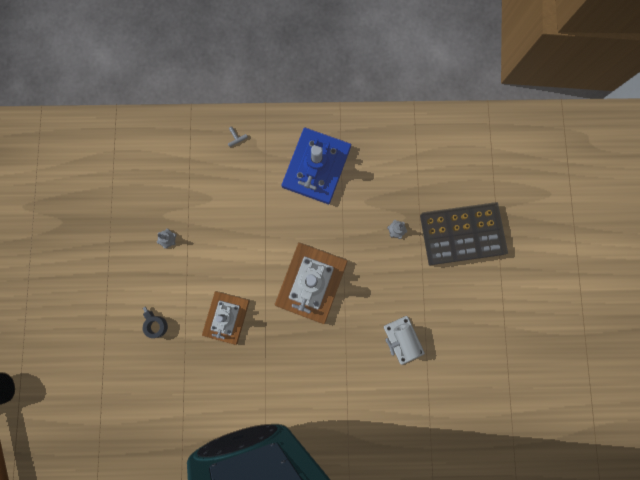

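View pics/wrist0.png

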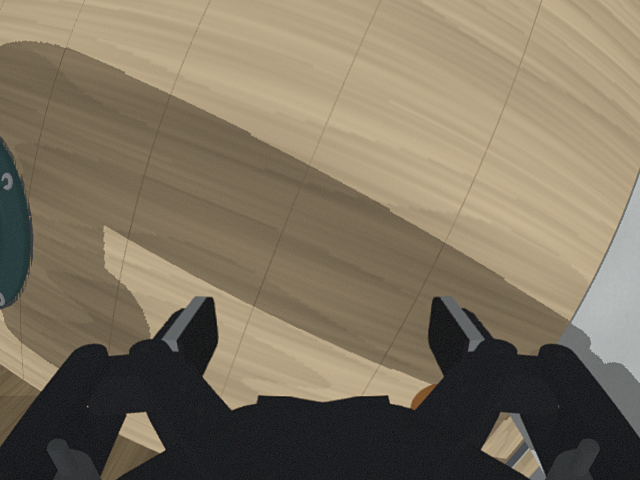

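Side view: the arm and all the parts are clear of each other. Top view candidates for the seat are the blue bracket (316,165), the large oak one (312,283) and the small oak one (226,318). Blue is excluded and the larger of the rest is (312,283). The only black lock is at (154,325). I'll check both in close crops.

```bash
cat > h.py <<'E'
import numpy as np, pickle, cv2
def load(n): return cv2.imread(f"pics/{n}.png"),np.load(f"pics/{n}.npy"),pickle.load(open(f"pics/{n}.pkl","rb"))
def ray(c,u,v,fish=False):
    f=240/np.tan(np.radians(c["vertical_fov"]/2)); a=(u-c["cx"]);b=(v-c["cy"])
    if fish:
        r=np.hypot(a,b);th=r/f;k=np.sin(th)/max(r,1e-9);d=np.array([a*k,-b*k,-np.cos(th)])
    else: d=np.array([a/f,-b/f,-1.])
    E=c["extrinsics"];R=E[:3,:3];return -R.T@E[:3,3],R.T@d
def onz(c,u,v,z,fish=False):
    o,d=ray(c,u,v,fish);return o+d*(z-o[2])/d[2]
def proj(c,p,fish=False):
    f=240/np.tan(np.radians(c["vertical_fov"]/2));q=c["extrinsics"][:3,:3]@np.asarray(p)+c["extrinsics"][:3,3]
    x,y,w=q[0],-q[1],-q[2]
    if fish:
        r=np.hypot(x,y);th=np.arctan2(r,w);return c["cx"]+f*th*x/r,c["cy"]+f*th*y/r
    return c["cx"]+f*x/w,c["cy"]+f*y/w
def cap(n,name):
    from plant import arm
    c=arm.camera_params(n);p,d=arm.capture(n)
    cv2.imwrite(f"pics/{name}.png",p);np.save(f"pics/{name}.npy",d);pickle.dump(c,open(f"pics/{name}.pkl","wb"));return p,d,c
def tri(c1,u1,c2,u2):
    o,d=ray(c1,*u1);p,e=ray(c2,*u2)
    A=np.stack([d,-e],1);s=np.linalg.lstsq(A,p-o,rcond=None)[0]
    return (o+d*s[0]+p+e*s[1])/2,np.linalg.norm(o+d*s[0]-p-e*s[1])
E
python3 - <<'E'
from h import *
t,td,tc=load("top0");s,sd,sc=load("side0")
a=cv2.resize(t[235:330,265:360],(400,400),interpolation=cv2.INTER_CUBIC)
b=cv2.resize(t[300:350,130:180],(400,400),interpolation=cv2.INTER_CUBIC)
c=cv2.resize(s[225:300,245:335],(480,400),interpolation=cv2.INTER_CUBIC)[:, :400]
d=cv2.resize(s[155:190,232:272],(400,350),interpolation=cv2.INTER_CUBIC)
o=np.zeros((600,800,3),np.uint8)
o[:300,:400]=cv2.resize(a,(400,300)) if 0 else cv2.resize(t[239:326,254:370],(400,300),interpolation=2)
o[:300,400:]=cv2.resize(t[303:345,130:186],(400,300),interpolation=2)
o[300:,:400]=cv2.resize(s[228:300,244:340],(400,300),interpolation=2)
o[300:,400:]=cv2.resize(s[155:191,230:278],(400,300),interpolation=2)
cv2.imwrite("pics/crop0.png",o)
print("tri post", tri(tc,(312,281),sc,(290,237)))
for (u,v) in [(312,281),(154,326),(226,318),(312,283)]: print(u,v,onz(tc,u,v,0.0),td[v,u])
E
```

```text
tri post (array([ 0.54670372, -0.05843492,  0.11167216]), np.float64(0.003425831853563625))
312 281 [ 0.55143059 -0.05821725  0.        ] 0.8242411
154 326 [0.46403067 0.26879773 0.        ] 0.9184028
226 318 [0.47787546 0.12078559 0.        ] 0.8790152
312 283 [ 0.54725087 -0.05815553  0.        ] 0.8213553
```

View pics/crop0.png

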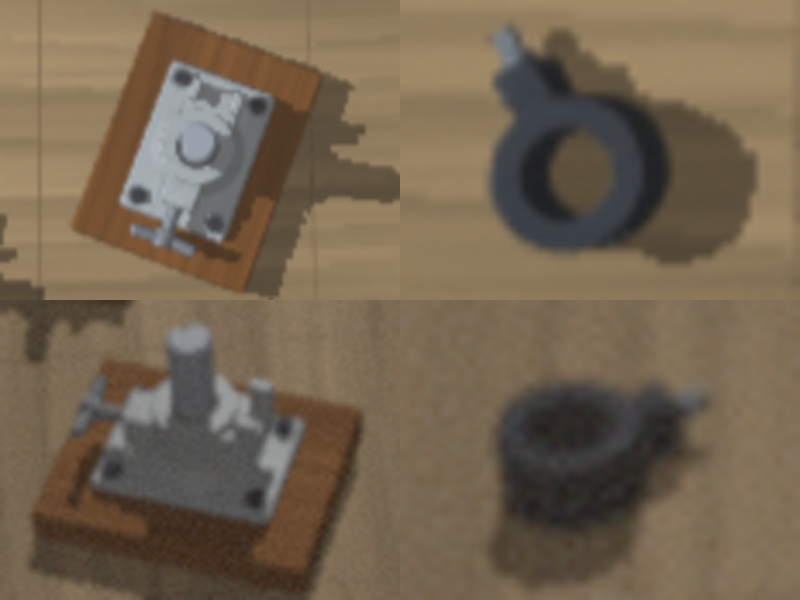

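Run:
```python
from h import *
t,td,tc=load("top0");s,sd,sc=load("side0")
C=[(154,12),(320,72),(243,292),(73,228)]
P=[onz(tc,254+x*.29,239+y*.29,.02) for x,y in C]
for i in range(4):
    d=P[(i+1)%4]-P[i];print(np.linalg.norm(d),np.degrees(np.arctan2(d[1],d[0])))
print("post",onz(tc,254+197*.29,239+143*.29,.108),"ctr",np.mean(P,0))
col=onz(tc,130+580*.14,303+172*.14,.024); scr=onz(tc,130+507*.14,303+42*.14,.011)
print("collar",col,"screw",scr,np.linalg.norm((scr-col)[:2]),np.degrees(np.arctan2(*(scr-col)[1::-1])))
for n,u,v in [("k1",167,240),("k2",398,229),("small",226,318)]: print(n,onz(tc,u,v,.03))
c=load("wrist0")[2];E=c["extrinsics"];R=E[:3,:3];o=-R.T@E[:3,3]
from scipy.spatial.transform import Rotation as Ro
T=Ro.from_rotvec([-2.61071977e+00,1.74614021e+00,1.24189434e-03]).as_matrix();tcp=np.array([0.20040973,-0.48494613,0.23081248])
print("cam in tool",T.T@(o-tcp),"axis",T.T@(-R[2]),"tool x",T[:,0])
```

```text
0.10601640374881659 -110.91295273595419
0.13780869945414853 159.36497411078284
0.10687057684097352 68.7089137742001
0.13710189490200528 -20.98958609561325
post [ 0.54620941 -0.05694338  0.108     ] ctr [ 0.54735151 -0.05686252  0.02      ]
collar [0.46087125 0.14557273 0.024     ] screw [0.49738682 0.1700888  0.011     ] 0.04398209131111696 33.87688521166039
k1 [0.63833637 0.2378334  0.03      ]
k2 [ 0.65404805 -0.23747349  0.03      ]
small [0.47851146 0.11493853 0.03      ]
cam in tool [-0.00091501 -0.06691963 -0.1426747 ] axis [4.70845689e-04 2.63900889e-01 9.64549687e-01] tool x [ 0.38184521 -0.92422566 -0.00107674]
```

Call:
{"op": "send_rows", "data": {
  "moves": [
    {"x": 0.6,"y": 0.75,"z": 0},
    {"x": 1.2,"y": 1.5,"z": 0},
    {"x": 1.8,"y": 2.25,"z": 0},
    {"x": 2.4,"y": 3.0,"z": 0},
    {"x": 3.0,"y": 3.7,"z": 0}
  ],
  "hand": 1
}}

```text
schema error: expected keys x, y, z, spin
```

Run:
```python
from h import *
t,td,tc=load("top0")
col=onz(tc,130+180*.14,303+172*.14,.024); scr=onz(tc,130+107*.14,303+42*.14,.011)
print("collar",col,"screw",scr,np.linalg.norm((scr-col)[:2]),np.degrees(np.arctan2(*(scr-col)[1::-1])))
```

```text
collar [0.4627215 0.2578313 0.024    ] screw [0.49924586 0.28457952 0.011     ] 0.045271362640233966 36.2167878863403
```

Call:
{"op": "send_rows", "data": {
  "moves": [
    {"x": 0.6,"y": 0.75,"z": 0,"spin": 0},
    {"x": 1.2,"y": 1.5,"z": 0,"spin": 0},
    {"x": 1.8,"y": 2.25,"z": 0,"spin": 0},
    {"x": 2.4,"y": 3.0,"z": 0,"spin": 0},
    {"x": 3.0,"y": 3.7,"z": 0,"spin": 0}
  ],
  "hand": 1
}}

```text
t: 0.78
tcp_pos: [0.3812, -0.2614, 0.231]
eef_rot: [-2.611, 1.746, 0.001]
force: [0.4, -0.5, -1.4]
gripper_width: 0.0852
```

Call:
{"op": "send_rows", "data": {
  "moves": [
    {"x": 0.6,"y": 0.75,"z": 0,"spin": 0},
    {"x": 1.2,"y": 1.5,"z": 0,"spin": 0},
    {"x": 1.8,"y": 2.25,"z": 0,"spin": 0},
    {"x": 2.75,"y": 3.4,"z": 0,"spin": 0},
    {"x": 2.75,"y": 3.4,"z": 0,"spin": 0}
  ]
}}

```text
t: 1.4
tcp_pos: [0.5475, -0.0547, 0.2305]
eef_rot: [-2.613, 1.743, 0.002]
force: [-0.5, -0.8, -0.3]
gripper_width: 0.0855
```

Run:
```python
from h import *
p,d,c=cap("wrist","w1")
```

```text
(no output)
```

View pics/w1.png

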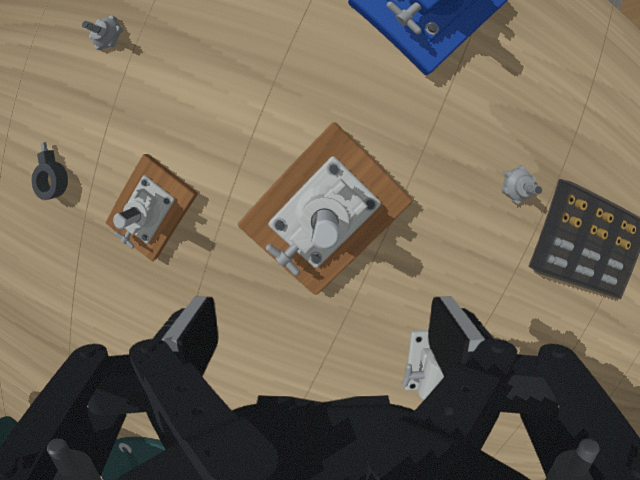

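Run:
```python
from h import *
p,d,c=load("w1")
cv2.imwrite("pics/w1z.png",cv2.resize(p[140:290,250:400],(600,600),interpolation=cv2.INTER_CUBIC))
```

```text
(no output)
```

View pics/w1z.png

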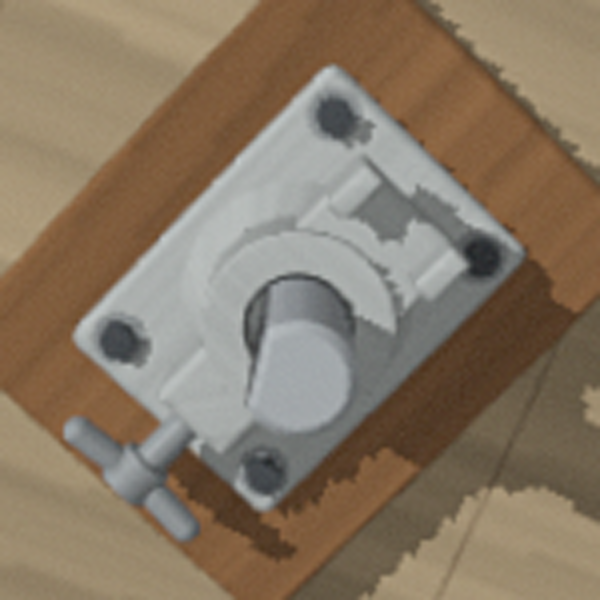

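Run:
```python
from h import *
p,d,c=load("w1")
z=lambda x,y,h:onz(c,250+x/4,140+y/4,h,True)
pt=z(303,377,.108);print("post",pt)
# circle check
for q in [(352,375),(303,431),(305,322)]: print(np.linalg.norm(z(*q,.108)-pt))
a,b=z(275,330,.108),z(250,405,.108);e=b-a;print("flat edge len",np.linalg.norm(e),"yaw edge",np.degrees(np.arctan2(e[1],e[0])), "normal from post",np.degrees(np.arctan2(*((a+b)/2-pt)[1::-1])),np.linalg.norm((a+b)/2-pt))
k1,k2=z(355,188,.07),z(440,272,.07);m=(k1+k2)/2;v=m-pt;print("fork",m,np.linalg.norm(k1-k2),np.linalg.norm(v[:2]),np.degrees(np.arctan2(v[1],v[0])), "perp",np.degrees(np.arctan2(*(k2-k1)[1::-1])))
h=cv2.cvtColor(p,cv2.COLOR_BGR2HSV)
# plate: bolts
B=[z(337,118,.03),z(483,257,.03),z(266,470,.03),z(121,341,.03)]
for i in range(4):
    e=B[(i+1)%4]-B[i];print("bolt",np.linalg.norm(e),np.degrees(np.arctan2(e[1],e[0])))
print(np.mean(B,0))
C=[(338,123),(412,205),(318,293),(238,225)]
P=[onz(c,*q,.02,True) for q in C]
for i in range(4):
    e=P[(i+1)%4]-P[i];print(np.linalg.norm(e),np.degrees(np.arctan2(e[1],e[0])))
print(np.mean(P,0))
```

```text
post [ 0.54798347 -0.05583109  0.108     ]
0.009020595069099005
0.01034178613143916
0.010346057714035682
flat edge len 0.014930893030231103 yaw edge -175.6520005074366 normal from post 99.29664431808546 0.007659490844148198
fork [ 0.57554239 -0.06580624  0.07      ] 0.02492955979034085 0.029308665033189643 -19.898103748319226 perp -111.86775831782474
bolt 0.04733036684238642 -110.6429377679578
bolt 0.07320280177019355 158.20450633546668
bolt 0.046989578900726574 69.48053862987373
bolt 0.0732979919459917 -21.527481011775787
[ 0.54742081 -0.05611429  0.03      ]
0.1068727964035518 -114.21084328982967
0.1304890865445417 157.45290830888962
0.10691864098865546 70.2344210194978
0.13878051418254775 -22.53261406621614
[ 0.54734444 -0.05713353  0.02      ]
```

Wrist view: the large oak bracket's post top is at (326,234), its fork is at upper right (349,197) and the wing bolt at (285,258). The dark flat faces image left, a world yaw of about 96°, and the fork yaw is about -21°. I'll spin the jaws round onto the flat.

Call:
{"op": "send_rows", "data": {
  "moves": [
    {"x": 0,"y": 0,"z": 0,"spin": 1.3},
    {"x": 0,"y": 0,"z": 0,"spin": 2.6},
    {"x": 0,"y": 0,"z": 0,"spin": 3.9},
    {"x": 0,"y": 0,"z": 0,"spin": 5.2},
    {"x": 0,"y": -0.02,"z": 0,"spin": 6.5}
  ]
}}

```text
t: 2.08
tcp_pos: [0.5483, -0.055, 0.2301]
eef_rot: [-3.114, 0.411, 0.003]
force: [-0.7, -0.9, -0.5]
gripper_width: 0.0853
```

Call:
{"op": "send_rows", "data": {
  "moves": [
    {"x": 0,"y": 0,"z": 0,"spin": 1.3},
    {"x": 0,"y": 0,"z": 0,"spin": 2.6},
    {"x": 0,"y": 0,"z": 0,"spin": 3.9},
    {"x": 0,"y": 0,"z": 0,"spin": 5.2},
    {"x": 0,"y": 0,"z": 0,"spin": 6.5}
  ]
}}

```text
t: 2.7
tcp_pos: [0.548, -0.0552, 0.2299]
eef_rot: [2.977, 1.004, -0.004]
force: [0.6, 0.9, -0.6]
gripper_width: 0.0853
```

Call:
{"op": "send_rows", "data": {
  "moves": [
    {"x": 0,"y": 0,"z": 0,"spin": 1.3},
    {"x": 0,"y": 0,"z": 0,"spin": 2.6},
    {"x": 0,"y": 0,"z": 0,"spin": 3.9},
    {"x": 0,"y": 0,"z": 0,"spin": 5.2},
    {"x": 0,"y": 0,"z": 0,"spin": 6.5}
  ]
}}

```text
t: 3.32
tcp_pos: [0.5478, -0.0554, 0.2297]
eef_rot: [2.228, 2.213, -0.004]
force: [0.1, -0.3, 0.0]
gripper_width: 0.0855
```

```bash
cat >> h.py <<'E'
from scipy.spatial.transform import Rotation as Ro
def st():
    from plant import arm
    s=arm.get_state();x=Ro.from_rotvec(s["eef_rot"]).as_matrix()
    print("t",s["t"],"tcp",s["tcp_pos"].round(4),"yaw",np.degrees(np.arctan2(x[1,0],x[0,0])).round(2),"tilt",x[:2,2].round(4),"w",round(s["gripper_width"],4),"F",s["force"].round(1),"T",s["torque"].round(3),"q",s["qpos"].round(2))
E
python3 -c "
from h import *
st()
p,d,c=cap('wrist','w2');cv2.imwrite('pics/w2z.png',cv2.resize(p[100:350,200:450],(600,600),interpolation=2))"
```

```text
t 3.325 tcp [ 0.5478 -0.0554  0.2297] yaw 89.62 tilt [-0.0013 -0.0024] w 0.0855 F [ 0.1 -0.3  0. ] T [-0.029 -0.057 -0.017] q [-0.25  0.31  0.01  1.28 -0.   -0.24]
```

View pics/w2z.png

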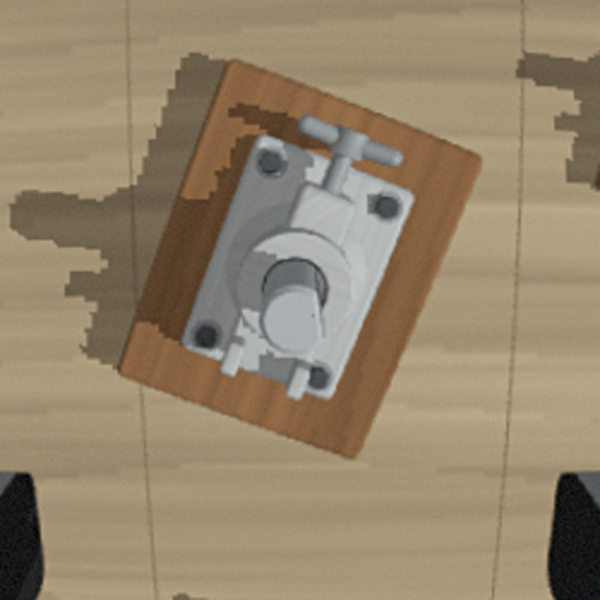

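The bracket is now seen from the other side: wing bolt at the top, fork at the bottom, and the flat on the right as a faint edge at crop (317-325, 285-335). I'll measure it precisely.

Run:
```python
from h import *
p,d,c=load("w2")
cv2.imwrite("pics/w2zz.png",cv2.resize(p[200:270,290:360],(700,600) if 0 else (560,560),interpolation=2))
```

```text
(no output)
```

View pics/w2zz.png

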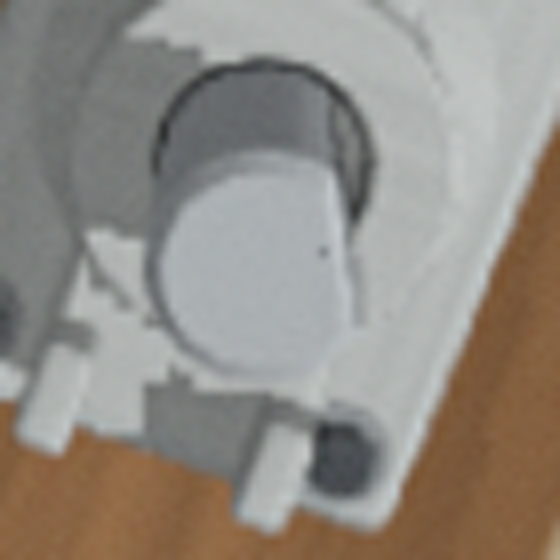

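Run:
```python
from h import *
p,d,c=load("w2")
z=lambda x,y,h:onz(c,290+x/8,200+y/8,h,True)
pt=z(258,277,.108);print("post",pt)
for q in [(150,270),(258,160),(256,378)]: print(np.linalg.norm(z(*q,.108)-pt))
a,b=z(332,172,.108),z(350,300,.108);e=b-a
print("edge",np.linalg.norm(e),"normal",np.degrees(np.arctan2(e[1],e[0]))+90,"dist",np.dot((a-pt)[:2],[-e[1],e[0]])/np.linalg.norm(e))
k1,k2=z(53,400,.07),z(272,476,.07);m=(k1+k2)/2;v=m-pt;e=k2-k1
print("fork",m,np.linalg.norm(k1-k2),np.linalg.norm(v[:2]),np.degrees(np.arctan2(v[1],v[0])),"perp",np.degrees(np.arctan2(e[1],e[0]))-90)
# plate bolts from w2z crop 250/600
w=lambda x,y,h:onz(c,200+x/2.4,100+y/2.4,h,True)
B=[w(270,161,.03),w(386,206,.03),w(317,378,.03),w(206,334,.03)]
for i in range(4):
    e=B[(i+1)%4]-B[i];print("bolt",np.linalg.norm(e),np.degrees(np.arctan2(e[1],e[0])))
print(np.mean(B,0))
C=[(232,60),(481,157),(354,458),(121,372)]
P=[w(*q,.02) for q in C]
for i in range(4):
    e=P[(i+1)%4]-P[i];print(np.linalg.norm(e),np.degrees(np.arctan2(e[1],e[0])))
print(np.mean(P,0))
```

```text
post [ 0.54783136 -0.05521661  0.108     ]
0.00993101759824881
0.010975299550003254
0.009653913932060457
edge 0.012164201824499276 normal 97.71941012284297 dist 0.008065664148031998
fork [ 0.57517454 -0.06572178  0.07      ] 0.024785317573792712 0.029291775894214084 -21.016630566977035 perp -20.395350716116823
bolt 0.04792547133515197 68.46786158518236
bolt 0.07439336965413001 -21.11984093199902
bolt 0.048005914382693866 -112.89838466496202
bolt 0.0732483257098005 158.83435489357328
[ 0.54685566 -0.05511844  0.03      ]
0.10554752596636072 68.77388923503017
0.13709352142481998 -21.301314263366248
0.10553727925927642 -111.79781924448524
0.1360404486070063 158.70463192002512
[ 0.54681736 -0.05441714  0.02      ]
```

Call:
{"op": "send_rows", "data": {
  "moves": [
    {"x": 0,"y": 0,"z": -0.6,"spin": 0.5},
    {"x": 0,"y": 0,"z": -1.2,"spin": 1.0},
    {"x": 0,"y": 0,"z": -1.8,"spin": 1.0},
    {"x": 0,"y": 0,"z": -2.3,"spin": 1.0},
    {"x": 0,"y": 0,"z": -2.55,"spin": 1.0}
  ]
}}

```text
t: 4.0
tcp_pos: [0.547, -0.0553, 0.0754]
eef_rot: [-2.06, -2.371, 0.005]
force: [0.5, 0.3, 0.2]
gripper_width: 0.0855
```

Call:
{"op": "send_rows", "data": {
  "moves": [
    {"x": 0,"y": 0,"z": 0,"spin": 0},
    {"x": 0,"y": 0,"z": 0,"spin": 0},
    {"x": 0,"y": 0,"z": 0,"spin": 0},
    {"x": 0,"y": 0,"z": 0,"spin": 0},
    {"x": 0,"y": 0,"z": 0,"spin": 0}
  ],
  "hand": -1,
  "grip_force": 30
}}

```text
t: 4.62
tcp_pos: [0.5479, -0.0572, 0.0765]
eef_rot: [2.06, 2.367, -0.008]
force: [-2.5, -13.1, 5.8]
gripper_width: 0.0186
```

```bash
python3 -c "
from h import *
st()
p,d,c=cap('wrist','w3')
st()"
```

```text
t 4.625 tcp [ 0.5479 -0.0572  0.0765] yaw 97.94 tilt [-0.0009 -0.0062] w 0.0186 F [ -2.5 -13.1   5.8] T [-2.289  0.249  0.066] q [-0.25  0.4  -0.28  0.89 -0.01 -0.39]
t 4.675 tcp [ 0.5479 -0.0572  0.0765] yaw 97.94 tilt [-0.0008 -0.0061] w 0.0184 F [ -0.8 -13.7   4.4] T [-2.283  0.245  0.029] q [-0.25  0.4  -0.28  0.89 -0.01 -0.39]
```

View pics/w3.png

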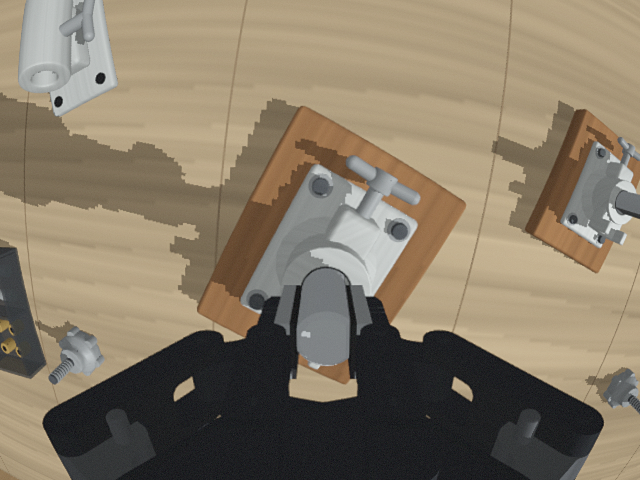

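Width 18.5 mm means the pads are on the flat (19.2 mm, not 22.2). The lateral load comes from the D's off-centre 1.5 mm. Next I'll turn the post by about -119°.

Call:
{"op": "send_rows", "data": {
  "moves": [
    {"x": 0,"y": 0,"z": 0,"spin": -1},
    {"x": 0,"y": 0,"z": 0,"spin": -2},
    {"x": -0.01,"y": 0,"z": 0,"spin": -3},
    {"x": -0.015,"y": 0,"z": 0,"spin": -4},
    {"x": -0.02,"y": 0,"z": 0,"spin": -5}
  ]
}}

```text
t: 5.3
tcp_pos: [0.5468, -0.0574, 0.0766]
eef_rot: [2.75, 1.514, -0.01]
force: [1.5, -3.4, -6.5]
gripper_width: 0.0182
```

```bash
python3 -c "
from h import *
st()"
```

```text
t 5.3 tcp [ 0.5468 -0.0574  0.0766] yaw 57.66 tilt [-0.0044 -0.0046] w 0.0182 F [ 1.5 -3.4 -6.5] T [-0.233 -0.444  0.098] q [-0.25  0.4  -0.28  0.89 -0.01  0.31]
```

Call:
{"op": "send_rows", "data": {
  "moves": [
    {"x": 0,"y": 0.005,"z": 0,"spin": -1},
    {"x": 0,"y": 0.01,"z": 0,"spin": -2},
    {"x": -0.005,"y": 0.01,"z": 0,"spin": -3},
    {"x": -0.01,"y": 0.015,"z": 0,"spin": -4},
    {"x": -0.01,"y": 0.02,"z": 0,"spin": -5}
  ]
}}

```text
t: 5.92
tcp_pos: [0.5459, -0.0568, 0.0766]
eef_rot: [3.105, 0.474, -0.011]
force: [-2.8, -5.4, -5.2]
gripper_width: 0.019
```

```bash
python3 -c "
from h import *
st()"
```

```text
t 5.925 tcp [ 0.5459 -0.0568  0.0766] yaw 17.37 tilt [-0.0069 -0.002 ] w 0.019 F [-2.8 -5.4 -5.2] T [-1.046 -0.031  0.087] q [-0.25  0.4  -0.28  0.89 -0.    1.02]
```

Call:
{"op": "send_rows", "data": {
  "moves": [
    {"x": 0,"y": 0.005,"z": 0,"spin": -1.2},
    {"x": 0,"y": 0.01,"z": 0,"spin": -2.4},
    {"x": 0.005,"y": 0.015,"z": 0,"spin": -3.6},
    {"x": 0.005,"y": 0.02,"z": 0,"spin": -4.82},
    {"x": 0.005,"y": 0.02,"z": 0,"spin": -4.82}
  ]
}}

```text
t: 6.55
tcp_pos: [0.5457, -0.0559, 0.0766]
eef_rot: [-3.087, 0.577, 0.012]
force: [-4.0, -3.5, -5.1]
gripper_width: 0.0183
```

```bash
python3 -c "
from h import *
st()
p,d,c=cap('wrist','w4')
st()"
```

```text
t 6.55 tcp [ 0.5457 -0.0559  0.0766] yaw -21.18 tilt [-0.0077  0.002 ] w 0.0183 F [-4.  -3.5 -5.1] T [-0.77   0.441 -0.033] q [-0.25  0.4  -0.28  0.9   0.    1.69]
t 6.6 tcp [ 0.5457 -0.0559  0.0766] yaw -21.04 tilt [-0.0077  0.002 ] w 0.0185 F [-4.1 -4.  -3.3] T [-0.765  0.458 -0.05 ] q [-0.25  0.4  -0.28  0.9  -0.    1.69]
```

View pics/w4.png

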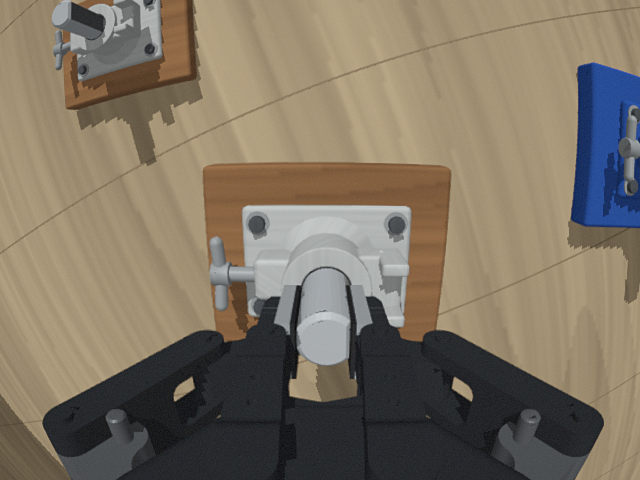

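Jaws are in line with the bracket: the plate is level in the image, bolts at (257,223) and (397,224). I'll release, lift and check the flat.

Call:
{"op": "send_rows", "data": {
  "moves": [
    {"x": 0,"y": 0,"z": 0,"spin": 0},
    {"x": 0,"y": 0,"z": 0,"spin": 0},
    {"x": 0,"y": 0,"z": 0,"spin": 0},
    {"x": 0,"y": 0,"z": 0,"spin": 0}
  ],
  "hand": 1
}}

```text
t: 7.1
tcp_pos: [0.5457, -0.0559, 0.0766]
eef_rot: [-3.088, 0.573, 0.012]
force: [0.7, 0.2, -0.1]
gripper_width: 0.0853
```

Call:
{"op": "send_rows", "data": {
  "moves": [
    {"x": 0,"y": 0,"z": 0.4,"spin": 0},
    {"x": 0,"y": 0,"z": 1.0,"spin": 0},
    {"x": 0,"y": 0,"z": 1.8,"spin": 0},
    {"x": 0,"y": 0,"z": 2.5,"spin": 0},
    {"x": 0,"y": 0,"z": 2.5,"spin": 0}
  ]
}}

```text
t: 7.72
tcp_pos: [0.547, -0.0562, 0.2295]
eef_rot: [-3.089, 0.572, 0.004]
force: [-0.1, -0.2, -0.7]
gripper_width: 0.0852
```

```bash
python3 -c "
from h import *
st()
p,d,c=cap('wrist','w5')
o=np.zeros((600,800,3),np.uint8)
o[:560,:560]=cv2.resize(p[170:310,255:395],(560,560),interpolation=2)
cv2.imwrite('pics/w5z.png',o[:560,:560])
cv2.imwrite('pics/w5zz.png',cv2.resize(p[205:275,290:360],(560,560),interpolation=2))"
```

```text
t 7.725 tcp [ 0.547  -0.0562  0.2295] yaw -20.99 tilt [-0.0026  0.0008] w 0.0852 F [-0.1 -0.2 -0.7] T [-0.027 -0.044  0.024] q [-0.25  0.31  0.01  1.28  0.    1.69]
```

View pics/w5z.png

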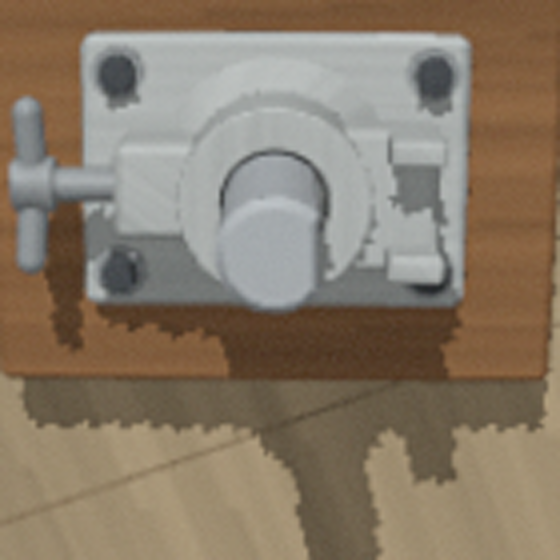

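View pics/w5zz.png

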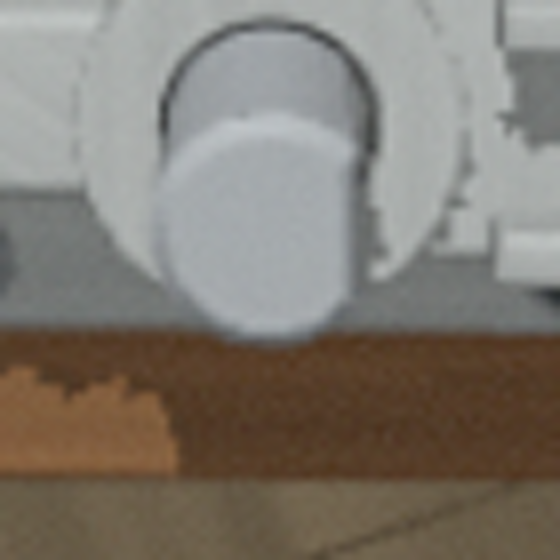

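Run:
```python
from h import *
p,d,c=load("w5")
z=lambda x,y,h:onz(c,255+x/4,170+y/4,h,True)
y=lambda e:np.degrees(np.arctan2(e[1],e[0]))
pt=onz(c,290+260/8,205+228/8,.108,True);print("post",pt)
print("flat normal",y(onz(c,290+352/8,205+150/8,.108,True)-onz(c,290+352/8,205+295/8,.108,True))-90)
k1,k2=z(417,153,.07),z(417,268,.07);m=(k1+k2)/2;print("cheek perp",y(k1-k2)-90,"fork",m,y(m-pt))
B=[z(117,75,.03),z(434,75,.03),z(434,272,.03),z(121,272,.03)]
print("bolts",y(B[1]-B[0]),y(B[2]-B[3]),y(B[0]-B[3])-90,y(B[1]-B[2])-90,np.mean(B,0))
P=[z(90,36,.03),z(465,36,.03),z(460,300,.03),z(95,302,.03)]
print("plate",y(P[1]-P[0]),y(P[2]-P[3]),np.mean(P,0))
e=z(545,378,.0)-z(5,373,.0);print(y(e))
```

```text
post [ 0.54663726 -0.05455975  0.108     ]
flat normal -20.61625347961626
cheek perp -19.741222236963353 fork [ 0.57510155 -0.06579549  0.07      ] -21.54068814513321
bolts -21.022868428528984 -21.026988186654442 -21.16836151469046 -19.68936729380539 [ 0.54779675 -0.05538926  0.03      ]
plate -21.01318167377715 -20.7022653537102 [ 0.54837558 -0.05453919  0.03      ]
-21.590059675587277
```

Flat normal measures about -20.6°, the bracket about -21.0°, so the post is set. Now over to the lock.

Call:
{"op": "send_rows", "data": {
  "moves": [
    {"x": -0.1,"y": 0.35,"z": 0,"spin": 1.3},
    {"x": -0.2,"y": 0.7,"z": 0,"spin": 2.6},
    {"x": -0.3,"y": 1.05,"z": 0,"spin": 3.9},
    {"x": -0.4,"y": 1.4,"z": 0,"spin": 5.2},
    {"x": -0.5,"y": 1.75,"z": 0,"spin": 6.5}
  ]
}}

```text
t: 8.4
tcp_pos: [0.5156, 0.0497, 0.2261]
eef_rot: [3.024, 0.848, -0.011]
force: [0.2, -0.2, 1.1]
gripper_width: 0.0855
```

Call:
{"op": "send_rows", "data": {
  "moves": [
    {"x": -0.1,"y": 0.35,"z": 0,"spin": 1.3},
    {"x": -0.2,"y": 0.7,"z": 0,"spin": 2.6},
    {"x": -0.3,"y": 1.05,"z": 0,"spin": 3.9},
    {"x": -0.4,"y": 1.4,"z": 0,"spin": 5.2},
    {"x": -0.5,"y": 1.75,"z": 0,"spin": 6.5}
  ]
}}

```text
t: 9.02
tcp_pos: [0.4848, 0.1553, 0.2248]
eef_rot: [2.338, 2.094, -0.012]
force: [0.2, -0.1, -0.4]
gripper_width: 0.085
```

Call:
{"op": "send_rows", "data": {
  "moves": [
    {"x": -0.1,"y": 0.35,"z": 0,"spin": 1.3},
    {"x": -0.2,"y": 0.7,"z": -0.1,"spin": 2.6},
    {"x": -0.3,"y": 1.05,"z": -0.2,"spin": 3.9},
    {"x": -0.4,"y": 1.4,"z": -0.4,"spin": 5.2},
    {"x": -0.4,"y": 1.75,"z": -0.6,"spin": 5.4}
  ]
}}

```text
t: 9.65
tcp_pos: [0.4598, 0.2608, 0.1872]
eef_rot: [1.397, 2.809, -0.011]
force: [0.8, 0.4, -0.4]
gripper_width: 0.0855
```

```bash
python3 -c "
from h import *
st()
p,d,c=cap('wrist','w6')
st()"
```

```text
t 9.65 tcp [0.4598 0.2608 0.1872] yaw 127.11 tilt [ 0.0007 -0.0083] w 0.0855 F [ 0.8  0.4 -0.4] T [0.005 0.019 0.002] q [ 0.37  0.29 -0.13  1.15 -0.01 -0.28]
t 9.7 tcp [0.4594 0.2624 0.1857] yaw 127.13 tilt [-0.0009 -0.0081] w 0.0854 F [-1.   1.1 -2.7] T [0.068 0.129 0.037] q [ 0.37  0.29 -0.13  1.15 -0.01 -0.28]
```

View pics/w6.png

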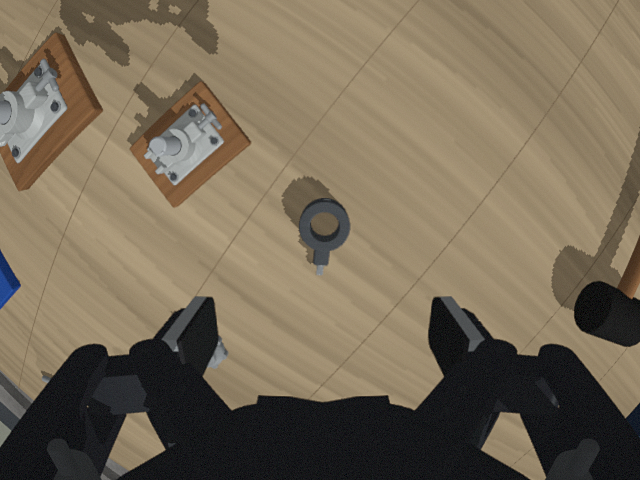

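The lock is centred at (324,225), its boss and screw pointing straight down the image to (320,272).

Run:
```python
from h import *
p,d,c=load("w6")
o=np.zeros((560,560,3),np.uint8)
cv2.imwrite("pics/w6z.png",cv2.resize(p[185:285,274:374],(600,600),interpolation=2))
```

```text
(no output)
```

View pics/w6z.png

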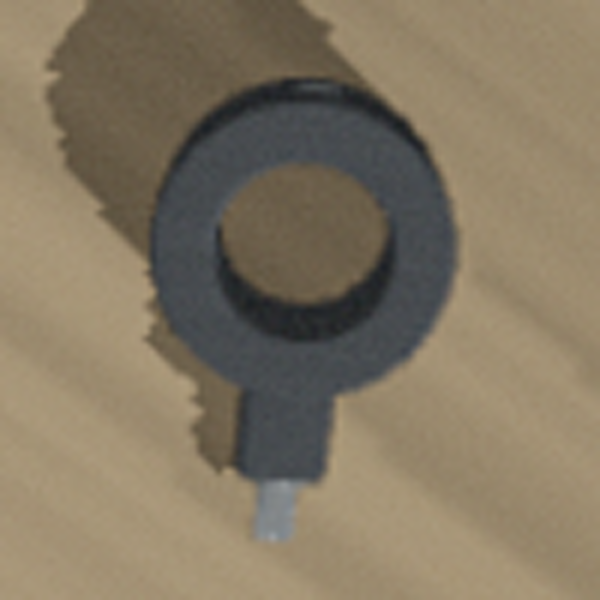

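Run:
```python
from h import *
p,d,c=load("w6")
z=lambda x,y,h:onz(c,274+x/6,185+y/6,h,True)
y=lambda e:np.degrees(np.arctan2(e[1],e[0]))
ct=z(305,249,.024)   # top face centre (152..457 wide; 100..400)
print("ctr",ct,[np.linalg.norm(z(*q,.024)-ct) for q in [(153,245),(457,245),(305,100),(305,398)]], "bore ctr",z(304,252,.024))
s=z(273,540,.014);b=z(284,480,.020);b0=z(285,395,.02)
print("screw",s,np.linalg.norm((s-ct)[:2]),y(s-ct),"boss",np.linalg.norm((b-ct)[:2]),y(b-ct),y(b-b0))
l,r=z(240,470,.02),z(327,475,.02);print(np.linalg.norm(l-r),y(r-l)-90)
```

```text
ctr [0.46184149 0.26396653 0.024     ] [np.float64(0.021428792323024193), np.float64(0.021422650268546777), np.float64(0.021224753254320043), np.float64(0.021883413774417975)] bore ctr [0.46227204 0.26411593 0.024     ]
screw [0.50246201 0.28864787 0.014     ] 0.047530996274217946 31.28319104771799 boss 0.03579099354271422 32.186515894901504 36.354337550256034
0.012780535022290838 33.7416075698974
```

Call:
{"op": "send_rows", "data": {
  "moves": [
    {"x": 0.04,"y": 0.03,"z": -0.6,"spin": -0.57},
    {"x": 0.04,"y": 0.03,"z": -1.1,"spin": -0.57},
    {"x": 0.04,"y": 0.03,"z": -1.1,"spin": -0.57},
    {"x": 0.04,"y": 0.03,"z": -1.1,"spin": -0.57}
  ]
}}

```text
t: 10.2
tcp_pos: [0.4621, 0.2641, 0.1204]
eef_rot: [1.508, 2.753, -0.012]
force: [-0.2, 0.8, 0.8]
gripper_width: 0.0853
```

```bash
python3 -c "
from h import *
st()
p,d,c=cap('wrist','w7')
st()
cv2.imwrite('pics/w7z.png',cv2.resize(p[200:350,247:397],(600,600),interpolation=2))"
```

```text
t 10.2 tcp [0.4621 0.2641 0.1204] yaw 122.56 tilt [-0.0012 -0.0079] w 0.0853 F [-0.2  0.8  0.8] T [ 0.027 -0.027  0.035] q [ 0.37  0.34 -0.25  0.99 -0.01 -0.2 ]
t 10.25 tcp [0.4623 0.2642 0.1207] yaw 122.56 tilt [-0.0004 -0.0076] w 0.0851 F [0.4 0.1 0.5] T [-0.043 -0.002 -0.016] q [ 0.37  0.34 -0.25  0.99 -0.01 -0.2 ]
```

View pics/w7z.png

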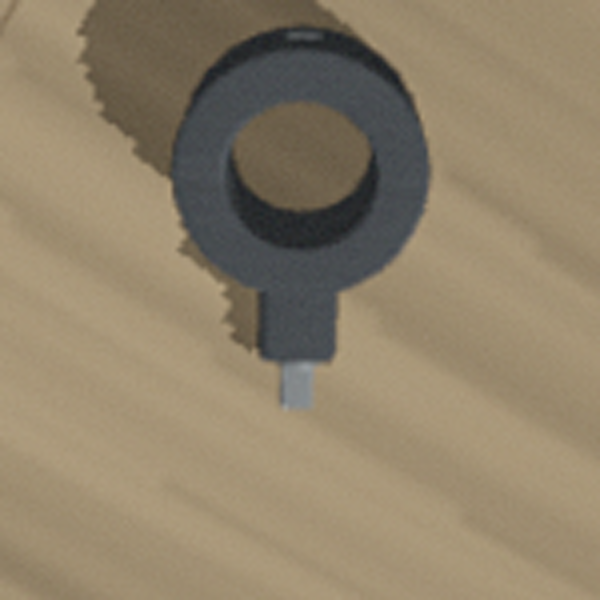

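Run:
```python
from h import *
p,d,c=load("w7")
z=lambda x,y,h:onz(c,247+x/4,200+y/4,h,True)
y=lambda e:np.degrees(np.arctan2(e[1],e[0]))
ct=z(300,172,.024)
print("ctr",ct,[np.linalg.norm(z(*q,.024)-ct) for q in [(173,170),(429,170),(302,48),(300,297)]], "bore ctr",z(302,174,.024))
s=z(296,408,.014);b=z(298,362,.020);b0=z(298,295,.02)
print("screw",s,np.linalg.norm((s-ct)[:2]),y(s-ct),"boss",np.linalg.norm((b-ct)[:2]),y(b-ct),y(b-b0))
l,r=z(262,355,.02),z(335,358,.02);print(np.linalg.norm(l-r),y(r-l)-90)
```

```text
ctr [0.46178272 0.26350269 0.024     ] [np.float64(0.02126407594119029), np.float64(0.021569123565921684), np.float64(0.02103701656607948), np.float64(0.02220537424831289)] bore ctr [0.46189491 0.26397002 0.024     ]
screw [0.50242269 0.28839314 0.014     ] 0.04765649981334076 31.485906199375382 boss 0.03595865374077622 31.85364083360482 32.44338455261394
0.012908056559291286 30.125817753255177
```

Call:
{"op": "send_rows", "data": {
  "moves": [
    {"x": -0.005,"y": -0.005,"z": -0.6,"spin": -0.1},
    {"x": -0.005,"y": -0.005,"z": -1.2,"spin": -0.1},
    {"x": -0.005,"y": -0.005,"z": -1.7,"spin": -0.1},
    {"x": -0.005,"y": -0.005,"z": -1.93,"spin": -0.1},
    {"x": -0.005,"y": -0.005,"z": -1.93,"spin": -0.1}
  ]
}}

```text
t: 10.88
tcp_pos: [0.4622, 0.2639, 0.0052]
eef_rot: [1.527, 2.742, -0.011]
force: [-0.2, -0.2, 0.6]
gripper_width: 0.0857
```

Call:
{"op": "send_rows", "data": {
  "moves": [
    {"x": 0,"y": 0,"z": 0,"spin": 0},
    {"x": 0,"y": 0,"z": 0,"spin": 0},
    {"x": 0,"y": 0,"z": 0,"spin": 0},
    {"x": 0,"y": 0,"z": 0,"spin": 0}
  ],
  "hand": -1,
  "grip_force": 50
}}

```text
t: 11.38
tcp_pos: [0.4627, 0.2641, 0.0062]
eef_rot: [1.527, 2.741, -0.009]
force: [-0.8, -1.3, 11.0]
gripper_width: 0.0426
```

```bash
python3 -c "
from h import *
st()
p,d,c=cap('wrist','w8')
st()"
```

```text
t 11.375 tcp [0.4627 0.2641 0.0062] yaw 121.75 tilt [ 0.0009 -0.007 ] w 0.0426 F [-0.8 -1.3 11. ] T [-0.123  0.401  0.008] q [ 0.37  0.45 -0.43  0.69 -0.01 -0.18]
t 11.425 tcp [0.4627 0.2641 0.0063] yaw 121.76 tilt [ 0.0009 -0.007 ] w 0.0427 F [-2.6 -0.7 11.2] T [-0.13   0.433 -0.007] q [ 0.37  0.45 -0.43  0.69 -0.01 -0.18]
```

View pics/w8.png

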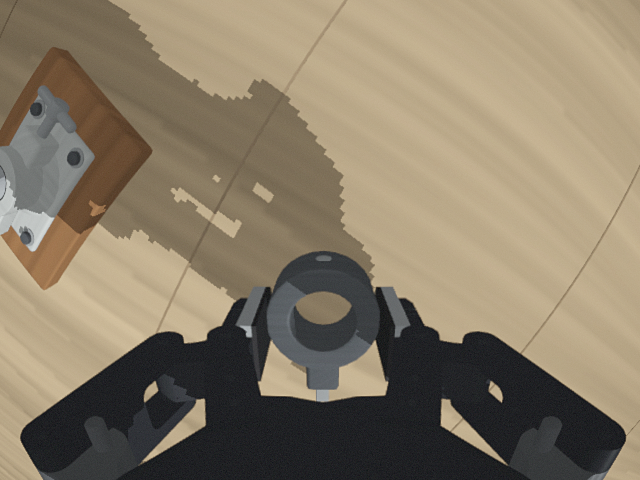

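The lock is gripped, with the boss central between the fingers at (322,375) and an opening of 42.6 mm. Lifting it and checking how it sits in the jaws.

Call:
{"op": "send_rows", "data": {
  "moves": [
    {"x": 0,"y": 0,"z": 0.3,"spin": 0},
    {"x": 0,"y": 0,"z": 0.9,"spin": 0},
    {"x": 0,"y": 0,"z": 1.6,"spin": 0},
    {"x": 0,"y": 0,"z": 2.4,"spin": 0},
    {"x": 0,"y": 0,"z": 2.4,"spin": 0}
  ]
}}

```text
t: 12.05
tcp_pos: [0.4643, 0.2648, 0.1537]
eef_rot: [1.525, 2.738, -0.002]
force: [-0.7, -0.2, -1.1]
gripper_width: 0.0425
```

Call:
{"op": "send_rows", "data": {
  "moves": [
    {"x": 0.15,"y": -0.5,"z": 0,"spin": -1.1},
    {"x": 0.3,"y": -1.1,"z": 0,"spin": -2.2},
    {"x": 0.45,"y": -1.7,"z": 0,"spin": -3.3},
    {"x": 0.6,"y": -2.3,"z": 0,"spin": -4.4},
    {"x": 0.75,"y": -2.9,"z": 0,"spin": -5.5}
  ]
}}

```text
t: 12.68
tcp_pos: [0.5091, 0.0896, 0.1529]
eef_rot: [2.446, 1.962, -0.007]
force: [0.1, 0.2, -1.4]
gripper_width: 0.0423
```

```bash
python3 -c "
from h import *
st()"
```

```text
t 12.675 tcp [0.5091 0.0896 0.1529] yaw 77.47 tilt [ 0.0003 -0.008 ] w 0.0423 F [ 0.1  0.2 -1.4] T [-0.027 -0.014  0.017] q [ 0.02  0.29 -0.23  1.05 -0.01  0.24]
```

Call:
{"op": "send_rows", "data": {
  "moves": [
    {"x": 0.15,"y": -0.6,"z": 0,"spin": -0.3},
    {"x": 0.3,"y": -1.2,"z": 0,"spin": -0.6},
    {"x": 0.5,"y": -1.8,"z": 0,"spin": -1.06},
    {"x": 0.65,"y": -2.42,"z": 0,"spin": -1.06},
    {"x": 0.65,"y": -2.42,"z": 0,"spin": -1.06}
  ]
}}

```text
t: 13.3
tcp_pos: [0.5481, -0.0576, 0.1518]
eef_rot: [2.587, 1.773, -0.01]
force: [0.4, 0.8, -1.1]
gripper_width: 0.0426
```

Call:
{"op": "send_rows", "data": {
  "moves": [
    {"x": 0,"y": 0,"z": 0,"spin": 0}
  ]
}}

```text
t: 13.42
tcp_pos: [0.5476, -0.0572, 0.1512]
eef_rot: [2.588, 1.773, -0.011]
force: [0.1, -0.2, -0.1]
gripper_width: 0.0427
```

```bash
python3 -c "
from h import *
st()
p,d,c=cap('wrist','w9')
st()"
```

```text
t 13.425 tcp [ 0.5476 -0.0572  0.1512] yaw 68.83 tilt [-0.003  -0.0075] w 0.0427 F [ 0.1 -0.2 -0.1] T [ 0.022  0.042 -0.065] q [-0.25  0.34 -0.15  1.08 -0.01  0.12]
t 13.475 tcp [ 0.5476 -0.0571  0.1512] yaw 68.85 tilt [-0.003  -0.0076] w 0.0427 F [-0.6  0.6 -2.1] T [ 0.044  0.032 -0.041] q [-0.25  0.34 -0.15  1.08 -0.01  0.12]
```

View pics/w9.png

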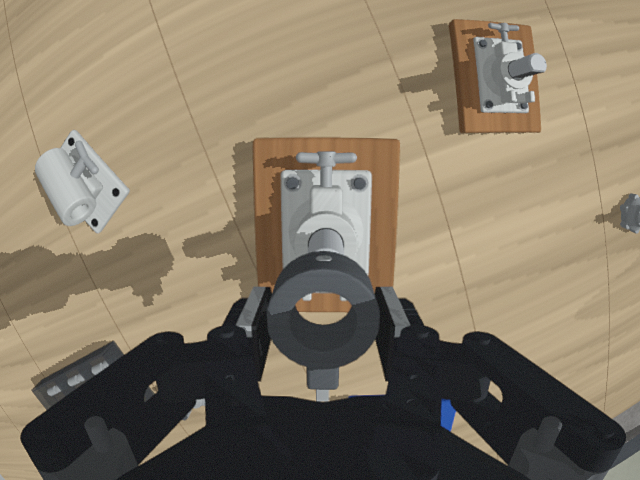

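The lock hangs over the bracket. Its top ring is centred at about (323,318), and the post is partly visible behind it at (326,242). Next I'll measure the held lock relative to the post.

Run:
```python
from h import *
p,d,c=load("w9")
cv2.imwrite("pics/w9z.png",cv2.resize(cv2.convertScaleAbs(p[230:400,248:400],alpha=1.6),(608,680),interpolation=2)[:600])
```

```text
(no output)
```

View pics/w9z.png

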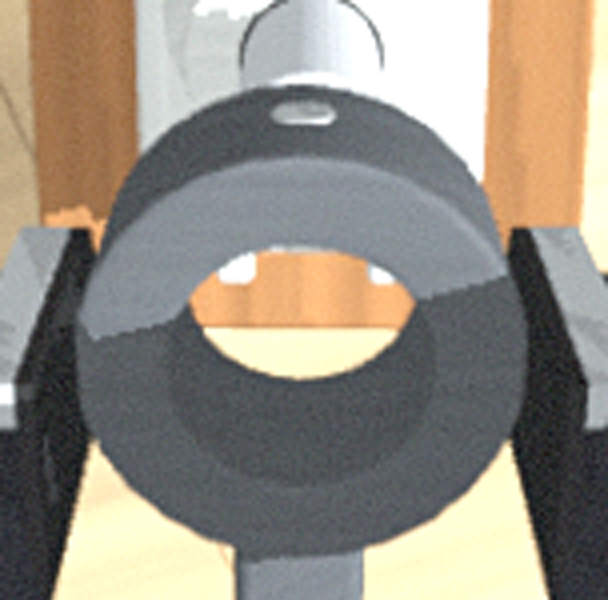

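Run:
```python
from h import *
p,d,c=load("w9")
from scipy.optimize import least_squares as LS
out=[(78,340),(527,340),(302,157),(302,557),(150,505),(455,505),(430,200),(180,197)]
bor=[(168,375),(437,375),(302,247),(302,490),(195,300),(412,295)]
for hh in (.1689,.164,.174):
  for n,Q in(("out",out),("bore",bor)):
    P=np.array([onz(c,248+x/4,230+y/4,hh,True)[:2] for x,y in Q])
    r=LS(lambda v:np.hypot(*(P-v[:2]).T)-v[2],[*P.mean(0),.02]);print(hh,n,r.x.round(4),np.abs(r.fun).max().round(4))
tcp=np.array([.5476,-.0572]);b=np.radians(68.85-90);print("boss dir",np.cos(b),np.sin(b))
# boss direction: boss sides vs bore
y=lambda e:np.degrees(np.arctan2(e[1],e[0]))
o=onz(c,248+302/4,230+355/4,.1689,True);
m=onz(c,248+299/4,230+580/4,.165,True);print(y(m-o))
```

```text
0.1689 out [ 0.5468 -0.0558  0.0214] 0.0004
0.1689 bore [ 0.5469 -0.0557  0.0129] 0.0003
0.164 out [ 0.5492 -0.0567  0.0222] 0.0005
0.164 bore [ 0.5494 -0.0566  0.0134] 0.0003
0.174 out [ 0.5443 -0.0548  0.0205] 0.0004
0.174 bore [ 0.5444 -0.0547  0.0124] 0.0003
boss dir 0.9326390231430941 -0.3608108264876419
-21.838210487435237
```

Call:
{"op": "send_rows", "data": {
  "moves": [
    {"x": 0.012,"y": 0.017,"z": -0.2,"spin": 0.02},
    {"x": 0.012,"y": 0.017,"z": -0.4,"spin": 0.02},
    {"x": 0.012,"y": 0.017,"z": -0.5,"spin": 0.02},
    {"x": 0.012,"y": 0.017,"z": -0.5,"spin": 0.02}
  ]
}}

```text
t: 13.98
tcp_pos: [0.548, -0.0559, 0.1206]
eef_rot: [2.586, 1.778, -0.012]
force: [-0.0, -0.1, -1.0]
gripper_width: 0.0426
```

```bash
python3 -c "
from h import *
st()
p,d,c=cap('wrist','w10');cv2.imwrite('pics/w10z.png',cv2.resize(cv2.convertScaleAbs(p[230:400,248:400],alpha=1.6),(608,680),interpolation=2)[:600])"
```

```text
t 13.975 tcp [ 0.548  -0.0559  0.1206] yaw 69.02 tilt [-0.004  -0.0074] w 0.0426 F [-0.  -0.1 -1. ] T [ 0.025  0.004 -0.055] q [-0.25  0.37 -0.21  1.   -0.01  0.12]
```

View pics/w10z.png

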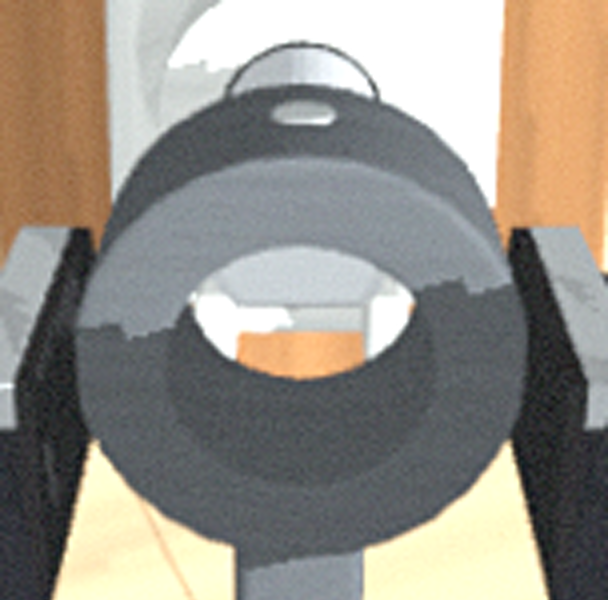

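The post's D top shows through the bore, its flat edge level at crop y≈303 and facing the fork gap below it. I'll check the offset between the two.

Run:
```python
from h import *
p,d,c=load("w10")
cv2.imwrite("pics/w10zz.png",cv2.resize(cv2.convertScaleAbs(p[285:330,290:355],alpha=1.8),(780,540),interpolation=2))
ax=np.array([.5474,-.0557]);xh=np.array([.934,-.358]);yh=np.array([.358,.934])
f=lambda a,z:print(((np.array(proj(c,[*a,z],True))-[290,285])*12).round(0))
for l in(-7.5,0,7.5): f(ax+.0081*xh+l*1e-3*yh,.108)
f(ax+.03*xh+.0095*yh,.07);f(ax+.03*xh-.0095*yh,.07)
```

```text
[184. 289.]
[379. 290.]
[574. 290.]
[585. 356.]
[191. 355.]
```

View pics/w10zz.png

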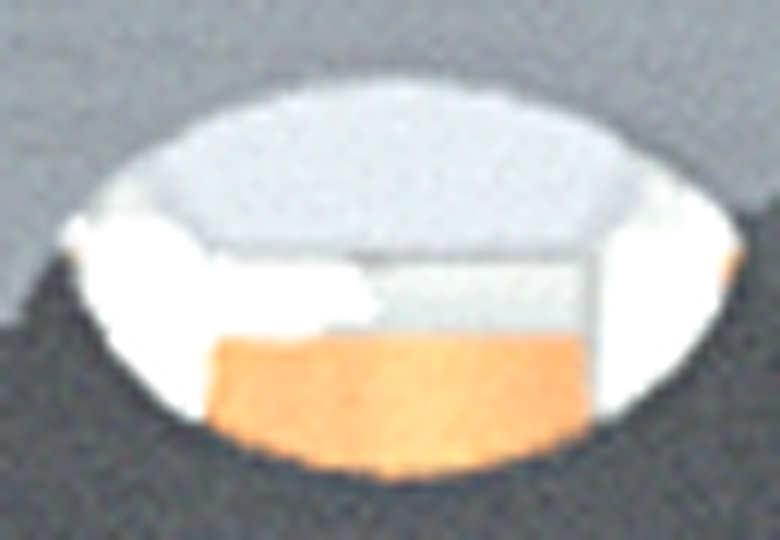

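Run:
```python
from h import *
p,d,c=load("w10")
ax=np.array([.5474,-.0557]);xh=np.array([.934,-.358]);yh=np.array([.358,.934])
f=lambda a,z:((np.array(proj(c,[*a,z],True))-[290,285])*12).round(0)
for s in(-1,0,1,2):
  print(s,"bottom rim +x",f(ax+(.0126+s*1e-3)*xh,.1143),"top rim -x",f(ax+(-.0126+s*1e-3)*xh,.1383),"outer +x top",f(ax+(.022+s*1e-3)*xh,.1383)/12+[290,285])
for z,r in((.106,.0081),(.108,.0081),(.108,.0061)): print("flat",z,r,f(ax+r*xh,z))
print(f(ax+.036*xh,.07),f(ax+.024*xh,.07),"plate edge",f(ax+.044*xh,.04))
```

```text
-1 bottom rim +x [377. 446.] top rim -x [367.  82.] outer +x top [320.83333333 369.75      ]
0 bottom rim +x [377. 470.] top rim -x [367. 112.] outer +x top [320.83333333 371.75      ]
1 bottom rim +x [377. 493.] top rim -x [367. 142.] outer +x top [320.83333333 373.75      ]
2 bottom rim +x [377. 516.] top rim -x [367. 172.] outer +x top [320.91666667 375.66666667]
flat 0.106 0.0081 [379. 268.]
flat 0.108 0.0081 [379. 290.]
flat 0.108 0.0061 [379. 244.]
[388. 465.] [388. 244.] plate edge [393. 339.]
```

Run:
```python
from h import *
a=cv2.imread("pics/w8.png")[230:400,248:400];b=cv2.imread("pics/w10.png")[230:400,248:400]
o=np.hstack([cv2.resize(cv2.convertScaleAbs(x,alpha=1.5),(395,442),interpolation=2) for x in(a,b)])
for y in(105,325): cv2.line(o,(0,y),(790,y),(0,0,255),1)
cv2.imwrite("pics/cmp.png",o)
```

```text
(no output)
```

View pics/cmp.png

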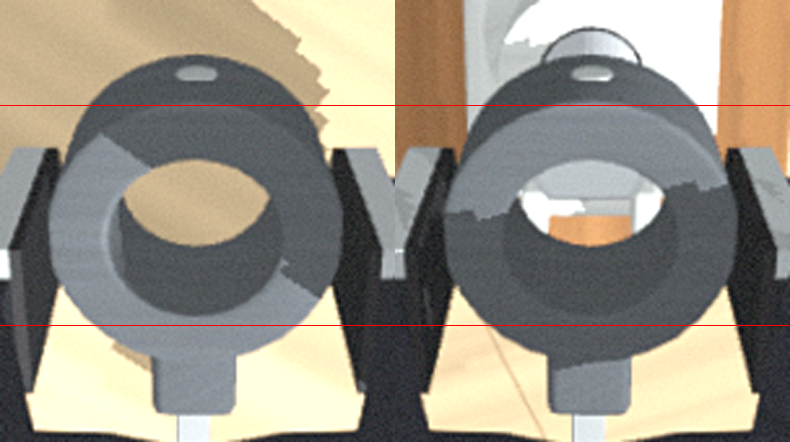

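No tilt: the lock sits identically in the jaws before and after the lift. The offsets are under 0.7 mm against a 1.5 mm clearance, so I'll lower it slowly and watch the force.

Call:
{"op": "send_rows", "data": {
  "moves": [
    {"x": 0,"y": 0,"z": -0.1,"spin": 0},
    {"x": 0,"y": 0,"z": -0.2,"spin": 0},
    {"x": 0,"y": 0,"z": -0.3,"spin": 0},
    {"x": 0,"y": 0,"z": -0.3,"spin": 0}
  ]
}}

```text
t: 14.52
tcp_pos: [0.548, -0.056, 0.1025]
eef_rot: [2.586, 1.778, -0.012]
force: [0.7, -0.2, -0.9]
gripper_width: 0.0428
```

```bash
python3 -c "
from h import *
st()"
```

```text
t 14.525 tcp [ 0.548  -0.056   0.1025] yaw 69.01 tilt [-0.0041 -0.0073] w 0.0428 F [ 0.7 -0.2 -0.9] T [ 0.054  0.034 -0.011] q [-0.25  0.38 -0.24  0.96 -0.01  0.12]
```

Call:
{"op": "send_rows", "data": {
  "moves": [
    {"x": 0,"y": 0,"z": -0.12,"spin": 0},
    {"x": 0,"y": 0,"z": -0.25,"spin": 0},
    {"x": 0,"y": 0,"z": -0.4,"spin": 0},
    {"x": 0,"y": 0,"z": -0.5,"spin": 0},
    {"x": 0,"y": 0,"z": -0.5,"spin": 0}
  ]
}}

```text
t: 15.15
tcp_pos: [0.5477, -0.0559, 0.072]
eef_rot: [2.586, 1.778, -0.013]
force: [0.9, -0.1, -1.1]
gripper_width: 0.0429
```

```bash
python3 -c "
from h import *
st()"
```

```text
t 15.15 tcp [ 0.5477 -0.0559  0.072 ] yaw 69.01 tilt [-0.005  -0.0071] w 0.0429 F [ 0.9 -0.1 -1.1] T [ 0.025 -0.006 -0.069] q [-0.25  0.41 -0.29  0.88 -0.01  0.12]
```

Call:
{"op": "send_rows", "data": {
  "moves": [
    {"x": 0,"y": 0,"z": -0.03,"spin": 0},
    {"x": 0,"y": 0,"z": -0.06,"spin": 0},
    {"x": 0,"y": 0,"z": -0.08,"spin": 0},
    {"x": 0,"y": 0,"z": -0.08,"spin": 0}
  ]
}}

```text
t: 15.65
tcp_pos: [0.5478, -0.056, 0.0682]
eef_rot: [2.586, 1.777, -0.012]
force: [-5.7, 0.7, 15.3]
gripper_width: 0.0428
```

```bash
python3 -c "
from h import *
st()"
```

```text
t 15.65 tcp [ 0.5478 -0.056   0.0682] yaw 69.01 tilt [-0.004  -0.0075] w 0.0428 F [-5.7  0.7 15.3] T [0.264 0.984 0.018] q [-0.25  0.41 -0.29  0.87 -0.01  0.12]
```

```bash
python3 -c "
from h import *
p,d,c=cap('wrist','w11')
q,_,_=cap('side','s11')
st()
o=np.hstack([cv2.resize(p[170:400,210:430],(400,418),interpolation=2),cv2.resize(q[215:305,240:345],(400,418),interpolation=2)])
cv2.imwrite('pics/fin.png',o)"
```

```text
t 15.75 tcp [ 0.5479 -0.056   0.0682] yaw 69.01 tilt [-0.0039 -0.0075] w 0.0425 F [-6.3 -0.9 13.4] T [0.276 1.024 0.024] q [-0.25  0.41 -0.29  0.87 -0.01  0.12]
```

View pics/fin.png

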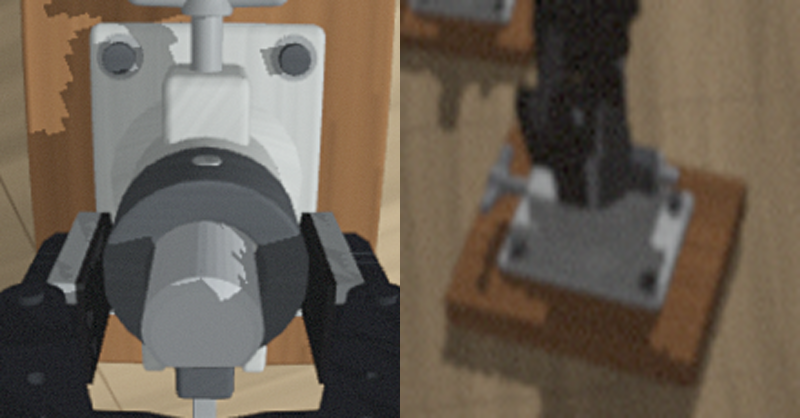

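The lock is down on the seat, its boss between the cheeks. The flat faces the boss and screw, and the post stands through the bore. TCP is at 68.2 mm against 68.3 mm expected, with a steady press of about 14 N. Handing in.

```bash
python3 -c "
from plant import arm
print(arm.job_done())
from h import *
st()"
```

```text
the job is handed in; nothing more can be done
None
the job is handed in; nothing more can be done
```

I handed the job in at about 15.8 s. The memory lock is down on the large oak bracket's seat, still gripped with the grip set to 50 N and pressed down with about 14 N.

- **Post:** I pinched it on the flat, and the opening read 18.5 mm, which matches the 19.2 mm across the flat and not the full 22.2 mm. I turned it about -119°. After release, the wrist view put the flat at about -20.6° against about -21.0° for the bracket.
- **Lock:** It went over the post with no contact force. It touched down at tool height 68.2 mm, where I expected 68.3 mm. The last picture shows its boss between the cheeks and the screw on the flat's side.
- **Other parts:** I did not touch the knobs, spur bracket, tray or the other two brackets. I took no wide picture at the end to confirm they hadn't moved.
- **Checks that disagreed:** Wrist-camera estimates of how the lock was centred on the post differed by about 1 mm, which looks like calibration error. A sideways force of about 6 N remained on the tool while pressing. I could not read the state after handing in.

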